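Seat the drill template on the jig's studs

TASK

Pick up the metal drill template by its black handle and fit it, handle up, on the four studs of the jig, so that it lies flat and fully down on the blue carriage with a stud in each hole, then let go. How far along the jig the carriage is locked is not known exactly, so first lay the template gently on the stud tops, about 2 cm off towards one end of the jig so that the holes cannot meet the studs yet, and slide it back along the jig until you feel the holes drop over the studs; never press or push hard, and leave the screwdriver, the capo and the roll of blue tape where they are.

Things in the scene. Friction and masses are not known exactly. Their poses are not given: they have to be found in the camera images.
- template: loose metal drill template, about 0.5 kg: plate 160 (x) x 90 (y) x 6 mm with small brass bushes (1 mm proud) near its ends. Origin: centre of the underside, z up. Through holes at x = +-38, y = +-30 mm, each 10.5 mm wide in x, 14 mm in y. Flat on the bench at the start. It may be fitted either way round (half turn). Unclamped, it drops by its own weight when all holes meet studs; the studs then block sliding.
- handle_grip (a point): where to grip the template's handle: 27 mm above the plate's underside, on its middle; axes as the template's. The handle is a black upright bar, 18 mm wide in x, 56 mm long in y, from 6 to 42 mm above the underside; take it from above, fingers closing along x.
- jig: jig fixed to the bench: plywood board 200 (x) x 110 (y) x 15 mm; origin: centre of its underside, z up. On it lies a blue carriage, 126 x 80 mm, with four upright steel studs, 8 mm thick, at x = +-38, y = +-30 mm from the carriage's centre. The carriage is centred in y but locked (immovable) anywhere from -15 to +15 mm along the board's x: this is not measured. Low steel rails lie beside it.
- ride_height (a point): point 28 mm straight above the jig's origin, level with the stud tops: the template's underside is at this height while it rides on the studs. Laid up to 20 mm to either side of here along the jig's x, it rests stably on all four studs, wherever the carriage is; beyond 17 mm it cannot drop over them.
- seat_height (a point): point 21 mm straight above the jig's origin, level with the carriage's flat top: the template's underside is at this height when fully home. Seated, it has 1.25 mm of play each way along the jig's x and 3 mm along y.
- screwdriver: loose stubby screwdriver with orange and black grip, 28 x 108 x 28 mm, lying to the left of the work; origin: centre of its underside. Leave alone.
- capo: loose black U-shaped capo, 40 x 75 x 18 mm, behind the work; origin: centre of its underside. Leave alone.
- blue_tape: loose roll of blue tape, 69 mm across, 25 mm high, lying flat to the right of the work; origin: centre of its underside. Leave alone.
Not all that is in view belongs to the job. Of the things shaped like the template, the metal one is meant.

How it is judged (in metres and radians):
On the way, in this order (a step that is already met when the one before it is completed fails the run):
1. the template is picked up clear of the bench (height (world z) of template above 0.033 m), for 0.1 s.
2. the template rests on the stud tops, not yet dropped over them (z of template in the frame of jig between 0.0255 and 0.031 m and x of template in the frame of jig between -0.035 and 0.035 m and contact force between template and jig above 0.5 N), for 0.1 s.
3. the template is down over the studs, flat on the carriage (z of template in the frame of jig between 0.018 and 0.0235 m and x of template in the frame of jig between -0.019 and 0.019 m and y of template in the frame of jig between -0.006 and 0.006 m and angle between the x axis of template and the x axis of jig, either way round below 0.12 rad and angle between template's own z axis and vertical below 0.05 rad), for 0.2 s.
At the end, for the whole second after the job is handed in: the template lies at rest and flat (within 0.05 rad) on the carriage, its origin 18 to 23.5 mm above the jig's, within 19 mm of it along the jig and 6 mm across it, and parallel to it within 0.12 rad (either way round); it is released (all of step 3 and linear speed of template below 0.01 m/s); the robot touches nothing.
It fails at once if the jig is pressed, pushed or struck with more than 60 N (contact force between anything else and jig above 60 N).
It fails at once if the screwdriver is moved more than 20 mm (distance of screwdriver from where it was at the start of the episode above 0.02 m).
It fails at once if the capo is moved more than 20 mm (distance of capo from where it was at the start of the episode above 0.02 m).
It fails at once if the roll of blue tape is moved more than 20 mm (distance of blue_tape from where it was at the start of the episode above 0.02 m).
It also fails if it takes over 42 s, if anything falls off the work surface, if the arm or the gripper's body presses on something with over 40 N, if the wrist force passes 120 N, or if a joint passes its speed limit or range.

ROBOT

A 6-joint arm with a two-finger parallel gripper is mounted at the origin on a cart in front of the work surface, level with it; the furniture and walls round the work are solid. World frame = base frame: x ahead of the robot, y to its left, z up, the work surface at z = 0. Lengths are in m, angles in degrees, forces in N, time in s.
With the tool pointing down it reaches from about 0.275 to 0.85 m from the base axis. Payload 5.2 kg.
Tool frame: the origin (TCP) lies between the finger pads; the fingertips stand env.tip_reach ahead of it and the grasp point (between the pads) lies 3 mm ahead of it (env.tip_reach is the distance from the TCP to the fingertips, in m); z points along the fingers, y is the line along which they close (so a half turn about z gives the same grasp; the last joint's range is limited). The gripper opens to 85 mm and grips with 20 to 120 N. Pads are 22 mm wide; open, the fingers measure 114 mm over their backs; the gripper's body (76 mm by 85 mm) begins 54 mm behind the grasp point. The pads swing forward as they close: fully open they stand 13 mm farther back than shut.
Start: joints at [-80.947, 14.817, 87.949, -0, 77.235, -11.62], TCP at [0.194, -0.515, 0.253] pointing down, gripper open.
Joint ranges: [-179.93, 179.93], [-52.35, 119.4], [10.71, 147.94], [-69.91, 249.91], [12.55, 155.21], [-178.61, 178.61]. Speed limits (degrees/s): [147.25, 147.25, 180, 180, 180, 180].

INTERFACE

Orientations are given as [roll, pitch, yaw] about the fixed x, y, z axes, in that order (R = Rz(yaw) Ry(pitch) Rx(roll)).
In Python, from plant import env gives the robot as it stands.
- The arm moves only by the tool carry_out, never from a script. Its argument "plan" is a list of rows, each an object of numbers: "gripper": the gripper command: -1 is fully open, 1 is shut, values between are in proportion; "tx", "ty", "tz": the shift along the world's x, y, z in cm; "roll": the turn about the world's z in degrees. A call has 1 to 8 rows; each row is the pose to reach, as a shift and turn from the pose commanded when the call began; what a row does not reach only later rows make up. A row lasts 1/12 s, in which the tool goes at most 41.7 mm and 7.16 degrees, less where a joint would pass 70% of its speed; a pose out of reach is approached as far as the arm can. A call with a gripper value outside its range is refused whole. The fingers move at their own pace and stop on an object; the grip force is fixed at half the most. Time passes only in rows, so rows that repeat a pose let the fingers close. It gives the time, the measured TCP pose, the force, the opening and the grip force at its end, in the units of the state.
- env.state(): the state, without advancing time (a new reading comes with each control period).
- env.grab_frame(name): name is "scene" or "top"; returns the picture (400x640x3 uint8, red, green, blue); there is no depth.
- env.camera_info(name): a dict with "fx", "fy", "cx", "cy" (pixels), "world_to_cam" (4x4, takes a point from world to camera coordinates). Camera axes: x right, y down, z forward; pixel columns grow to the right and rows downward; lengths in m; the calibration is good to about 2 mm. A picture is of the moment at which its call begins. camera_info takes no time and is no camera call.
- env.finish_job(): hands the job in; it is judged then, once.
The state is a dict: "clock": time; "qpos": joint angles; "joint_velocities": joint speeds; "joint_torque": joint torques, N m; "position": TCP position; "eef_rot": TCP orientation; "wrist_force": force on the tool from outside, world axes, zero at the start; "moment": the same for the moment, N m; "finger_gap": opening from 0.0 (shut) to 1.0 (fully open); "grasp_force": force on a finger pad.
Only numpy, scipy, OpenCV 4.12 (cv2) and the standard library are available. Lean on these libraries where they do the work, as an engineer would, in place of code of your own. Each camera call takes 0.05 s, during which the arm holds its last target. There are 200 camera calls.

## Working session

There is one attempt and no reset: what is moved stays moved. The work goes in short steps, Python scripts to look and compute and a tool call to move; the robot and the scene stay as the last step left them, time stands still between calls to the robot, and variables do not carry over. Pictures are saved under pics/ and viewed, at most 10 in all, crops included, and the job is handed in when it is done.

Besides the shell and the picture viewer there is one more tool, called after ">>>" in YAML: its name, and indented under it one key for each argument. carry_out: Moves the arm, as the interface text tells. Its arguments: {"type":"object","properties":{"plan":{"type":"array","items":{"type":"object","properties":{"gripper":{"type":"number"},"tx":{"type":"number"},"ty":{"type":"number"},"tz":{"type":"number"},"roll":{"type":"number"}}}}},"required":["plan"]}

```bash
mkdir -p pics; ls; python3 - <<'E'
from plant import env
import cv2, numpy as np
for n in("scene","top"):
    f=env.grab_frame(n); cv2.imwrite(f"pics/{n}0.png",f[:,:,::-1]); c=env.camera_info(n)
    w=np.array(c["world_to_cam"]); print(n,c["fx"],c["fy"],c["cx"],c["cy"],(-w[:3,:3].T@w[:3,3]).round(3),w[2,:3].round(3))
print(env.state(),env.tip_reach)
E
```

```text
pics
scene 440.3403585457229 440.3403585457229 311.35517753407254 204.9429151623591 [ 0.107 -0.892  0.733] [ 0.386  0.728 -0.567]
top 411.23865186328874 411.23865186328874 323.5967000496865 200.13165282806327 [ 0.456 -0.023  1.124] [ 0.092 -0.01  -0.996]
{'clock': 0.1, 'qpos': array([-8.09472016e+01,  1.48554246e+01,  8.80044557e+01, -8.95046181e-04,
        7.72347287e+01, -1.16211200e+01]), 'joint_velocities': array([-0.01254697, -0.07770857, -0.17211791,  0.00934689,  0.03336863,
        0.03214627]), 'joint_torque': array([ 2.43346796e-03, -4.46972501e+01, -2.91246825e+01, -1.30271214e-04,
        6.36365352e-03, -2.07784876e-05]), 'position': array([ 0.1941103 , -0.51414219,  0.25255705]), 'eef_rot': array([-1.79907155e+02, -1.82032323e-02,  2.06741021e+01]), 'wrist_force': array([ 0.0571192 , -0.12113747,  0.5030853 ]), 'moment': array([-0.02771427,  0.00093784, -0.00868853]), 'grasp_force': 0.0, 'finger_gap': 0.9986777921751769} 0.022
```

View pics/top0.png

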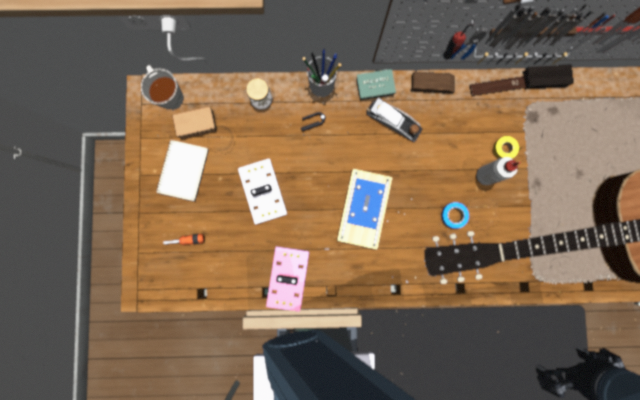

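View pics/scene0.png

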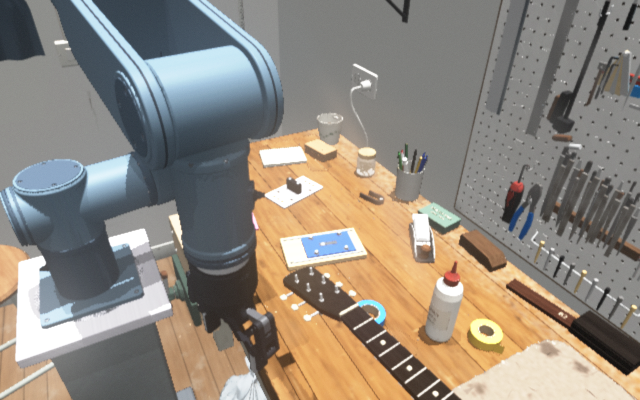

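The top view shows a white-grey plate with a black handle at (262,190) and a pink one at (288,279). The jig is at (365,208), the screwdriver at (187,240), the capo at (313,122) and the tape at (456,215). The grey plate looks like the metal one because the pink one is coloured like plastic. I'll confirm that in an enlarged crop and measure at the same time.

```bash
cat > h.py <<'E'
from plant import env
import cv2, numpy as np
def ray(n,uv,z):
    c=env.camera_info(n); w=np.array(c["world_to_cam"]); R=w[:3,:3]; o=-R.T@w[:3,3]
    uv=np.atleast_2d(uv).astype(float)
    d=np.c_[(uv[:,0]-c["cx"])/c["fx"],(uv[:,1]-c["cy"])/c["fy"],np.ones(len(uv))]@R
    return (o+d*((z-o[2])/d[:,2])[:,None])[:,:2]
def pix(n,p):
    c=env.camera_info(n); q=np.array(c["world_to_cam"])@np.append(p,1); return np.array([c["fx"]*q[0]/q[2]+c["cx"],c["fy"]*q[1]/q[2]+c["cy"]])
def rect(n,mask,box,z,hull=True):
    x0,y0,x1,y1=box; m=np.zeros_like(mask); m[y0:y1,x0:x1]=mask[y0:y1,x0:x1]
    cs,_=cv2.findContours(m,cv2.RETR_EXTERNAL,cv2.CHAIN_APPROX_NONE)
    k=max(cs,key=cv2.contourArea)[:,0]
    r=cv2.minAreaRect((ray(n,k,z)*1000).astype(np.float32))
    return k,r
E
python3 - <<'E'
from h import *
f=env.grab_frame("top"); hsv=cv2.cvtColor(f,cv2.COLOR_RGB2HSV)
I=lambda lo,hi: cv2.inRange(hsv,lo,hi)
def show(nm,m,box,z):
    k,r=rect("top",m,box,z); print(nm,k.min(0),k.max(0),np.round(r[0],1),np.round(r[1],1),round(r[2],1))
show("plate",I((0,0,150),(179,60,255)),(230,150,300,232),.006)
show("handle",I((0,0,0),(179,255,80)),(245,178,280,205),.042)
show("pinkplate",I((140,40,120),(179,255,255)),(255,240,320,315),.006)
show("board",I((15,30,180),(40,140,255)),(330,160,400,255),.015)
show("carriage",I((100,120,100),(125,255,255)),(335,165,395,245),.021)
show("tape",I((90,120,100),(115,255,255)),(435,195,475,235),.025)
show("screwdr",I((0,150,120),(15,255,255)),(155,225,215,250),.014)
a=cv2.resize(f[150:320,220:410],None,fx=4,fy=3.5,interpolation=cv2.INTER_CUBIC)
a=cv2.resize(f[155:315,225:400],None,fx=3.7,fy=3.7,interpolation=cv2.INTER_CUBIC)
cv2.imwrite("pics/crop1.png",a[:,:,::-1])
E
```

```text
plate [238 159] [286 223] [588.3 134.1] [164.4  94.7] 16.8
handle [255 188] [270 194] [585.9 128.5] [12.5 41.6] 15.1
pinkplate [266 246] [308 311] [350.6  67.7] [ 94.4 163.8] 80.3
board [337 168] [392 250] [ 534.6 -145.3] [116.4 206.6] 76.3
carriage [348 179] [383 227] [ 548.1 -147.4] [ 76.  119.6] 76.7
tape [442 203] [468 227] [ 511.3 -385.4] [70.2 64.4] 88.9
screwdr [155 225] [214 249] [466.5 341.2] [159.6  64.2] 88.9
```

View pics/crop1.png

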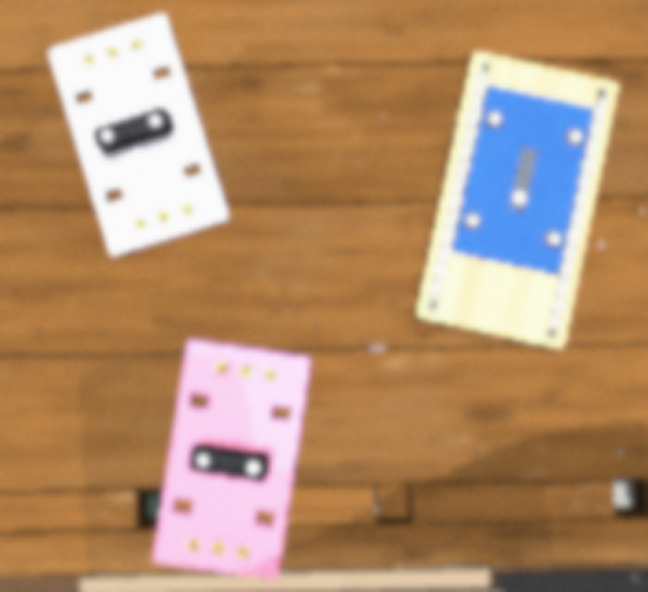

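The crop shows a white-grey plate with brass bushes at crop (138,135), a pink one at (232,460), and the jig at (520,200) with four studs. I'll check the grey plate in the scene view and refine the measurement using the holes and studs.

```bash
python3 - <<'E'
from h import *
f=env.grab_frame("top"); hsv=cv2.cvtColor(f,cv2.COLOR_RGB2HSV); 
def blobs(m,hull,z,amin=2):
    g=np.zeros_like(m); cv2.fillConvexPoly(g,hull,255); g=cv2.erode(g,np.ones((5,5)))
    return g
for nm,m,box,z in(("plate",cv2.inRange(hsv,(0,0,150),(179,60,255)),(230,150,300,232),.006),("carr",cv2.inRange(hsv,(100,120,100),(125,255,255)),(335,165,395,245),.028)):
    k,_=rect("top",m,box,z); hull=cv2.convexHull(k); g=blobs(m,hull,z)
    S=hsv[:,:,1].astype(float)
    wgt=np.clip((S-70) if nm=="plate" else (165-S),0,None)*(g>0)
    n,l,st,c=cv2.connectedComponentsWithStats((wgt>0).astype(np.uint8))
    for i in range(1,n):
        if st[i,4]<3: continue
        yy,xx=np.where(l==i); w=wgt[yy,xx]; u=np.array([(xx*w).sum(),(yy*w).sum()])/w.sum()
        print(nm,st[i,4],u.round(2),(ray("top",u,z)[0]*1000).round(1),f[int(u[1]),int(u[0])])
print("cols",f[205,262],f[165,185],f[262,290])
s=env.grab_frame("scene")
a=cv2.resize(s[130:290,225:400],None,fx=3.7,fy=3.7,interpolation=cv2.INTER_CUBIC); cv2.imwrite("pics/crop2.png",a[:,:,::-1])
E
```

```text
plate 3 [268.43 174.15] [633.9 116. ] [179 141 112]
plate 4 [276.58 200.62] [560.6  94.3] [180 150 128]
plate 3 [255.46 207.16] [543.8 152. ] [163 129 103]
carr 32 [358.64 186.81] [ 591.7 -128.6] [224 226 234]
carr 33 [379.11 191.52] [ 578.  -183.3] [202 207 221]
carr 133 [365.85 203.49] [ 546.4 -146.7] [140 154 178]
carr 32 [352.73 214.32] [ 518.  -110.8] [228 229 234]
carr 31 [373.4  218.81] [ 505.  -165.7] [177 188 217]
cols [251 251 252] [251 251 252] [250 213 243]
```

View pics/crop2.png

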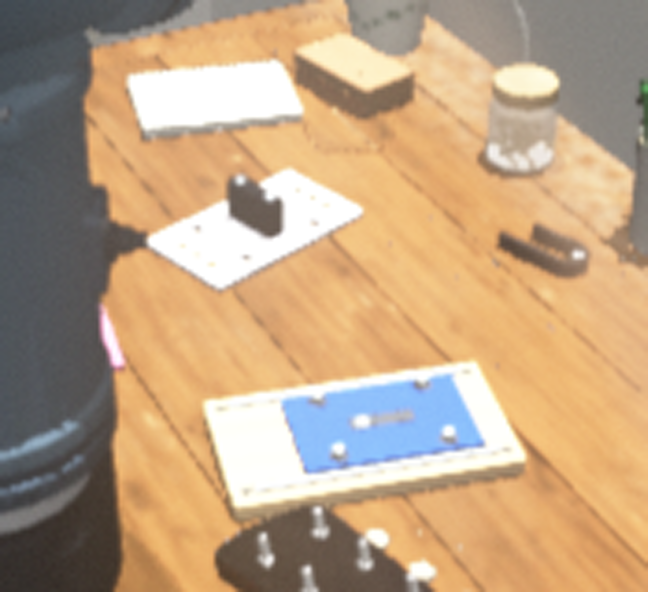

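The scene crop shows the grey metal plate at crop (255,228), lying flat with its black handle up. The pink one is mostly hidden at (112,335). I'm taking the grey one. Its centre is about (588.5, 134) mm with yaw 16.6°. The jig yaw is -13.6° and the carriage centre is (548, -147) mm, about +13.5 mm along the jig. I'm moving to the template now.

>>> carry_out:
  plan:
    - {"gripper": -1,"tx": 39.4,"ty": 64.9,"tz": -5,"roll": 85.9}
    - {"gripper": -1,"tx": 39.4,"ty": 64.9,"tz": -5,"roll": 85.9}
    - {"gripper": -1,"tx": 39.4,"ty": 64.9,"tz": -5,"roll": 85.9}
    - {"gripper": -1,"tx": 39.4,"ty": 64.9,"tz": -5,"roll": 85.9}
    - {"gripper": -1,"tx": 39.4,"ty": 64.9,"tz": -5,"roll": 85.9}
    - {"gripper": -1,"tx": 39.4,"ty": 64.9,"tz": -5,"roll": 85.9}
    - {"gripper": -1,"tx": 39.4,"ty": 64.9,"tz": -5,"roll": 85.9}
    - {"gripper": -1,"tx": 39.4,"ty": 64.9,"tz": -5,"roll": 85.9}

```text
clock: 0.92
position: [0.3673, -0.2284, 0.2314]
eef_rot: [180.0, 0.0, 78.3]
wrist_force: [0.4, -0.8, -0.8]
finger_gap: 1.001
grasp_force: 0.0
```

>>> carry_out:
  plan:
    - {"gripper": -1,"tx": 22.1,"ty": 36.2,"tz": -5,"roll": 28.3}
    - {"gripper": -1,"tx": 22.1,"ty": 36.2,"tz": -5,"roll": 28.3}
    - {"gripper": -1,"tx": 22.1,"ty": 36.2,"tz": -5,"roll": 28.3}
    - {"gripper": -1,"tx": 22.1,"ty": 36.2,"tz": -5,"roll": 28.3}
    - {"gripper": -1,"tx": 22.1,"ty": 36.2,"tz": -5,"roll": 28.3}
    - {"gripper": -1,"tx": 22.1,"ty": 36.2,"tz": -5,"roll": 28.3}
    - {"gripper": -1,"tx": 22.1,"ty": 36.2,"tz": -5,"roll": 28.3}
    - {"gripper": -1,"tx": 22.1,"ty": 36.2,"tz": -5,"roll": 28.3}

```text
clock: 1.58
position: [0.54, 0.0544, 0.1922]
eef_rot: [180.0, 0.0, 106.3]
wrist_force: [0.7, -0.9, -0.9]
finger_gap: 1.005
grasp_force: 0.0
```

>>> carry_out:
  plan:
    - {"gripper": -1}
    - {"gripper": -1}
    - {"gripper": -1}

```text
$.plan[0]: bad value
```

>>> carry_out:
  plan:
    - {"gripper": -1,"tx": 4.8,"ty": 7.9,"tz": -7,"roll": 0.3}
    - {"gripper": -1,"tx": 4.8,"ty": 7.9,"tz": -7,"roll": 0.3}
    - {"gripper": -1,"tx": 4.8,"ty": 7.9,"tz": -7,"roll": 0.3}
    - {"gripper": -1,"tx": 4.8,"ty": 7.9,"tz": -7,"roll": 0.3}
    - {"gripper": -1,"tx": 4.8,"ty": 7.9,"tz": -7,"roll": 0.3}
    - {"gripper": -1,"tx": 4.8,"ty": 7.9,"tz": -7,"roll": 0.3}
    - {"gripper": -1,"tx": 4.8,"ty": 7.9,"tz": -7,"roll": 0.3}

```text
clock: 2.17
position: [0.5875, 0.1303, 0.1236]
eef_rot: [179.9, 0.0, 106.5]
wrist_force: [0.4, 0.2, 0.2]
finger_gap: 1.004
grasp_force: 0.0
```

>>> carry_out:
  plan:
    - {"gripper": -1,"tx": 0.1,"ty": 0.35,"tz": -2,"roll": 0}
    - {"gripper": -1,"tx": 0.1,"ty": 0.35,"tz": -4,"roll": 0}
    - {"gripper": -1,"tx": 0.1,"ty": 0.35,"tz": -6,"roll": 0}
    - {"gripper": -1,"tx": 0.1,"ty": 0.35,"tz": -7.5,"roll": 0}
    - {"gripper": -1,"tx": 0.1,"ty": 0.35,"tz": -8.5,"roll": 0}
    - {"gripper": -1,"tx": 0.1,"ty": 0.35,"tz": -8.9,"roll": 0}
    - {"gripper": -1,"tx": 0.1,"ty": 0.35,"tz": -8.9,"roll": 0}
    - {"gripper": -1,"tx": 0.1,"ty": 0.35,"tz": -8.9,"roll": 0}

```text
clock: 2.83
position: [0.589, 0.1343, 0.0345]
eef_rot: [179.9, 0.0, 106.5]
wrist_force: [-0.2, -0.0, -0.2]
finger_gap: 1.001
grasp_force: 0.0
```

>>> carry_out:
  plan:
    - {"gripper": 0,"tx": 0,"ty": 0,"tz": 0,"roll": 0}
    - {"gripper": 0.3,"tx": 0,"ty": 0,"tz": 0,"roll": 0}
    - {"gripper": 1,"tx": 0,"ty": 0,"tz": 0,"roll": 0}
    - {"gripper": 1,"tx": 0,"ty": 0,"tz": 0,"roll": 0}
    - {"gripper": 1,"tx": 0,"ty": 0,"tz": 0,"roll": 0}
    - {"gripper": 1,"tx": 0,"ty": 0,"tz": 0,"roll": 0}
    - {"gripper": 1,"tx": 0,"ty": 0,"tz": 0,"roll": 0}
    - {"gripper": 1,"tx": 0,"ty": 0,"tz": 0,"roll": 0}

```text
clock: 3.5
position: [0.5887, 0.1349, 0.0338]
eef_rot: [179.9, 0.0, 106.6]
wrist_force: [0.5, 0.9, 3.3]
finger_gap: 0.2
grasp_force: 59.8
```

>>> carry_out:
  plan:
    - {"gripper": 1,"tx": 0,"ty": 0,"tz": 1,"roll": 0}
    - {"gripper": 1,"tx": 0,"ty": 0,"tz": 3,"roll": 0}
    - {"gripper": 1,"tx": 0,"ty": 0,"tz": 6,"roll": 0}
    - {"gripper": 1,"tx": 0,"ty": 0,"tz": 8,"roll": 0}
    - {"gripper": 1,"tx": 0,"ty": 0,"tz": 10,"roll": 0}
    - {"gripper": 1,"tx": 0,"ty": 0,"tz": 10,"roll": 0}
    - {"gripper": 1,"tx": 0,"ty": 0,"tz": 10,"roll": 0}
    - {"gripper": 1,"tx": 0,"ty": 0,"tz": 10,"roll": 0}

```text
clock: 4.17
position: [0.587, 0.1347, 0.1318]
eef_rot: [-179.8, -0.0, 106.6]
wrist_force: [-0.3, -0.5, -5.8]
finger_gap: 0.197
grasp_force: 59.3
```

```bash
python3 - <<'E'
from h import *
for n in("top","scene"): cv2.imwrite(f"pics/{n}3.png",env.grab_frame(n)[:,:,::-1])
print(env.state()["wrist_force"],env.state()["moment"],env.state()["position"])
E
```

```text
[-0.61619331  1.52998756 -4.34688348] [-0.01987469  0.00496215 -0.00276571] [0.5868183  0.1346921  0.13124915]
```

View pics/scene3.png

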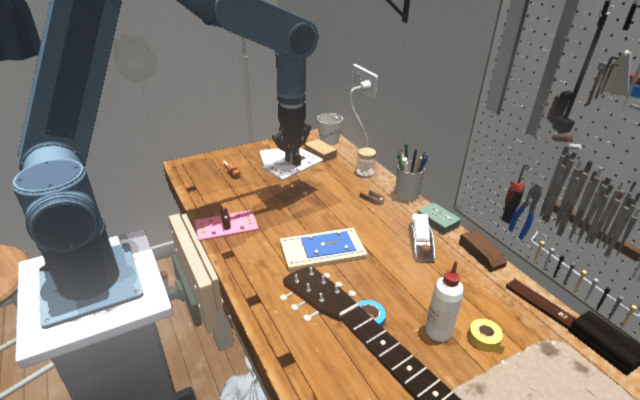

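Still held: in the scene view the plate hangs level under the gripper at (292,160). I'm carrying it over the jig, aiming for about -18 mm along the jig.

>>> carry_out:
  plan:
    - {"gripper": 1,"tx": -0.6,"ty": -2.4,"tz": 0,"roll": -3}
    - {"gripper": 1,"tx": -1.5,"ty": -6,"tz": 0,"roll": -8}
    - {"gripper": 1,"tx": -2.5,"ty": -10,"tz": 0,"roll": -13}
    - {"gripper": 1,"tx": -3.5,"ty": -14,"tz": 0,"roll": -18}
    - {"gripper": 1,"tx": -4.5,"ty": -18,"tz": 0,"roll": -23}
    - {"gripper": 1,"tx": -5.5,"ty": -22,"tz": 0,"roll": -27}
    - {"gripper": 1,"tx": -6.4,"ty": -25,"tz": 0,"roll": -29}
    - {"gripper": 1,"tx": -7.1,"ty": -27.4,"tz": 0,"roll": -30.2}

```text
clock: 4.93
position: [0.5156, -0.1416, 0.132]
eef_rot: [-179.8, 0.0, 76.2]
wrist_force: [0.2, 0.2, -4.0]
finger_gap: 0.201
grasp_force: 59.4
```

>>> carry_out:
  plan:
    - {"gripper": 1,"tx": 0,"ty": 0,"tz": -2,"roll": 0}
    - {"gripper": 1,"tx": 0,"ty": 0,"tz": -4,"roll": 0}
    - {"gripper": 1,"tx": 0,"ty": 0,"tz": -5,"roll": 0}
    - {"gripper": 1,"tx": 0,"ty": 0,"tz": -5,"roll": 0}
    - {"gripper": 1,"tx": 0,"ty": 0,"tz": -5,"roll": 0}
    - {"gripper": 1,"tx": 0,"ty": 0,"tz": -5,"roll": 0}

```text
clock: 5.43
position: [0.5178, -0.139, 0.0837]
eef_rot: [180.0, 0.0, 76.4]
wrist_force: [-0.2, 0.1, -4.8]
finger_gap: 0.197
grasp_force: 59.3
```

```bash
python3 - <<'E'
from h import *
f=env.grab_frame("top");s=env.grab_frame("scene"); st=env.state(); print(st["position"],st["eef_rot"],st["wrist_force"])
print("tcp px",pix("top",st["position"]),pix("scene",st["position"]))
a=np.hstack([cv2.resize(x[r0:r0+120,c0:c0+120],None,fx=3.3,fy=3.3,interpolation=cv2.INTER_CUBIC) for x,r0,c0 in((f,150,305),(s,180,265))])
cv2.imwrite("pics/over.png",a[:,:,::-1])
E
```

```text
[ 0.51814834 -0.13915442  0.08433423] [1.79894953e+02 2.44211451e-02 7.64152611e+01] [ 0.93730216 -0.6431137  -4.12315894]
tcp px [365.64497233 212.77039648] [315.39692109 224.45936865]
```

View pics/over.png

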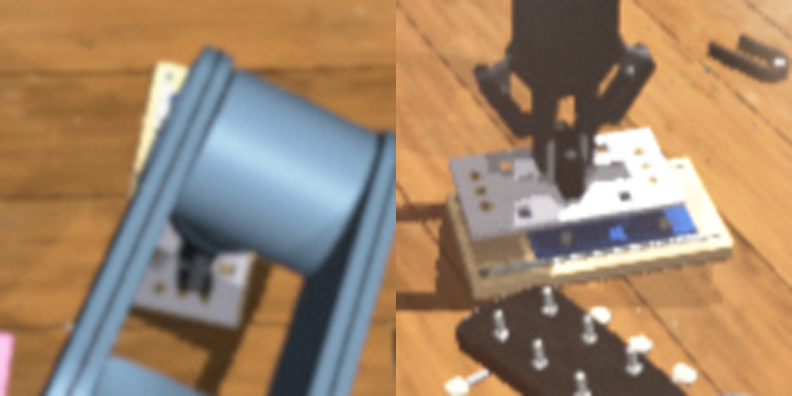

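The top view is blocked by the arm. The scene half shows the plate level over the jig, with bush rows at crop x≈480 and 649. I'll measure the plate centre from the bushes and the same-camera studs-free offset.

```bash
python3 - <<'E'
from h import *
s=env.grab_frame("scene"); hsv=cv2.cvtColor(s,cv2.COLOR_RGB2HSV); zt=env.state()["position"][2]-.0338
S=hsv[:,:,1].astype(float)
for box in((284,228,296,246),(334,223,347,238)):
    x0,y0,x1,y1=box
    sub=S[y0:y1,x0:x1]; w=np.clip(sub-70,0,None); n,l,st,c=cv2.connectedComponentsWithStats((w>0).astype(np.uint8))
    for i in range(1,n):
        yy,xx=np.where(l==i); u=np.array([(xx*w[yy,xx]).sum(),(yy*w[yy,xx]).sum()])/w[yy,xx].sum()+[x0,y0]
        print(len(yy),u.round(1),(ray("scene",u,zt+.007)[0]*1000).round(1))
uv=np.array([[280.8,227.6],[342,218.8]]); print("back corners",(ray("scene",uv,zt+.006)*1000).round(1))
# studs before, from scene0 for cross-calibration
f=cv2.imread("pics/scene0.png"); h2=cv2.cvtColor(f,cv2.COLOR_BGR2HSV)
k,r=rect("scene",cv2.inRange(h2,(100,120,100),(125,255,255)),(290,220,365,265),.021); print("carr",r)
hull=cv2.convexHull(k); g=np.zeros(S.shape,np.uint8); cv2.fillConvexPoly(g,hull,255)
w=np.clip(150-h2[:,:,1].astype(float),0,None)*(g>0); n,l,st,c=cv2.connectedComponentsWithStats((w>0).astype(np.uint8))
for i in range(1,n):
    if st[i,4]>2: print("stud",st[i],c[i].round(1),(ray("scene",c[i],.026)[0]*1000).round(1))
E
```

```text
3 [288.8 233. ] [ 460.1 -108.7]
6 [290.1 237.4] [ 455.5 -125.8]
5 [291.8 241.9] [ 451.8 -143.3]
4 [284.  244.1] [ 431.5 -142.4]
6 [345.7 224.1] [ 604.4 -142. ]
3 [338.1 225.6] [ 583.9 -138.5]
1 [340. 230.] [ 578.9 -156.5]
2 [342.4 234. ] [ 576.  -173.1]
back corners [[ 452.2  -78.5]
 [ 608.4 -117.1]]
carr ((533.1233520507812, -183.53994750976562), (0.0, 0.0), 0.0)
```

```bash
python3 - <<'E'
from h import *
f=cv2.imread("pics/scene3.png"); h2=cv2.cvtColor(f,cv2.COLOR_BGR2HSV)
print(h2[240,315],h2[250,330])
m=cv2.morphologyEx(cv2.inRange(h2,(95,90,80),(130,255,255)),cv2.MORPH_CLOSE,np.ones((5,5)))
k,r=rect("scene",m,(290,222,368,268),.021); print("carr",r,k.min(0),k.max(0))
g=np.zeros(m.shape,np.uint8); cv2.fillConvexPoly(g,cv2.convexHull(k),255); g=cv2.erode(g,np.ones((3,3)))
w=np.clip(150-h2[:,:,1].astype(float),0,None)*(g>0); n,l,st,c=cv2.connectedComponentsWithStats((w>0).astype(np.uint8))
for i in range(1,n):
    if st[i,4]>2: print("stud",st[i],c[i].round(1),(ray("scene",c[i],.0255)[0]*1000).round(1))
E
```

```text
[109 132 243] [109 133 244]
carr ((547.5722045898438, -150.25071716308594), (78.21256256103516, 122.53450775146484), 76.13333129882812) [301 231] [355 257]
stud [302 232  52  25 865] [327.3 244. ] [ 543.8 -156.2]
```

```bash
python3 - <<'E'
from h import *
f=cv2.imread("pics/scene3.png"); h2=cv2.cvtColor(f,cv2.COLOR_BGR2HSV)
m=cv2.morphologyEx(cv2.inRange(h2,(95,90,80),(130,255,255)),cv2.MORPH_CLOSE,np.ones((5,5)))
k,r=rect("scene",m,(290,222,368,268),.021)
g=np.zeros(m.shape,np.uint8); cv2.fillConvexPoly(g,cv2.convexHull(k),255); g=cv2.dilate(g,np.ones((3,3)))
w=np.clip(95-h2[:,:,1].astype(float),0,None)*(g>0); w[h2[:,:,0]<60]*=(h2[:,:,1]<30)[h2[:,:,0]<60]; n,l,st,c=cv2.connectedComponentsWithStats((w>0).astype(np.uint8))
P=[]
for i in range(1,n):
    if st[i,4]>2: print("stud",st[i],c[i].round(1),(ray("scene",c[i],.0255)[0]*1000).round(1))
# board outline
b=cv2.inRange(h2,(15,20,180),(40,130,255)); b=cv2.morphologyEx(b|m,cv2.MORPH_CLOSE,np.ones((5,5)))
kk,rr=rect("scene",b,(272,222,375,275),.015); print("board",rr,kk.min(0),kk.max(0))
E
```

```text
stud [300 230  57  29 248] [328.5 242.7] [ 549. -153.]
stud [319 241  18   5  58] [327.3 242.8] [ 546.  -152.1]
stud [344 245   5   5  22] [345.9 247.2] [ 578.6 -188.3]
stud [314 249   5   6  22] [316.1 251.9] [ 504.5 -169.8]
stud [304 251   2   2   3] [304.7 251.7] [ 479.9 -156.2]
stud [305 254   2   2   3] [305.3 254.3] [ 476.8 -165.8]
board ((529.2664794921875, -171.5394287109375), (173.1204071044922, 203.94229125976562), 76.12271118164062) [279 227] [367 274]
```

The top-camera and scene-camera estimates of the cross-jig offset agree to within about 2 mm, near 0 to +2 mm. I'll shift 0.6 mm across and lower gently.

>>> carry_out:
  plan:
    - {"gripper": 1,"tx": 0,"ty": -0.06,"tz": -0.7,"roll": 0}
    - {"gripper": 1,"tx": 0,"ty": -0.06,"tz": -1.3,"roll": 0}
    - {"gripper": 1,"tx": 0,"ty": -0.06,"tz": -1.7,"roll": 0}
    - {"gripper": 1,"tx": 0,"ty": -0.06,"tz": -1.9,"roll": 0}
    - {"gripper": 1,"tx": 0,"ty": -0.06,"tz": -2.0,"roll": 0}
    - {"gripper": 1,"tx": 0,"ty": -0.06,"tz": -2.0,"roll": 0}
    - {"gripper": 1,"tx": 0,"ty": -0.06,"tz": -2.0,"roll": 0}
    - {"gripper": 1,"tx": 0,"ty": -0.06,"tz": -2.0,"roll": 0}

```text
clock: 6.25
position: [0.5174, -0.1399, 0.0635]
eef_rot: [180.0, 0.0, 76.4]
wrist_force: [-0.2, -0.5, -5.1]
finger_gap: 0.201
grasp_force: 59.6
```

>>> carry_out:
  plan:
    - {"gripper": 1,"tx": 0,"ty": 0,"tz": -0.1,"roll": 0}
    - {"gripper": 1,"tx": 0,"ty": 0,"tz": -0.1,"roll": 0}
    - {"gripper": 1,"tx": 0,"ty": 0,"tz": -0.1,"roll": 0}

```text
clock: 6.5
position: [0.5173, -0.1398, 0.0624]
eef_rot: [180.0, 0.0, 76.4]
wrist_force: [0.5, 0.7, -4.9]
finger_gap: 0.202
grasp_force: 59.6
```

>>> carry_out:
  plan:
    - {"gripper": 1,"tx": 0,"ty": 0,"tz": -0.05,"roll": 0}
    - {"gripper": 1,"tx": 0,"ty": 0,"tz": -0.05,"roll": 0}
    - {"gripper": 1,"tx": 0,"ty": 0,"tz": -0.05,"roll": 0}

```text
clock: 6.75
position: [0.5173, -0.1398, 0.0619]
eef_rot: [-180.0, -0.0, 76.4]
wrist_force: [0.6, -0.4, -3.6]
finger_gap: 0.198
grasp_force: 59.6
```

>>> carry_out:
  plan:
    - {"gripper": 1,"tx": 0,"ty": 0,"tz": -0.04,"roll": 0}
    - {"gripper": 1,"tx": 0,"ty": 0,"tz": -0.04,"roll": 0}
    - {"gripper": 1,"tx": 0,"ty": 0,"tz": -0.04,"roll": 0}

```text
clock: 7.0
position: [0.5173, -0.1398, 0.0617]
eef_rot: [180.0, 0.0, 76.4]
wrist_force: [-1.9, -0.0, -0.5]
finger_gap: 0.2
grasp_force: 59.8
```

The wrist force went from -4.9 N to -0.5 N, so the plate is resting on the studs at the expected height. I'll loosen the fingers to a loose cage around the handle so the plate can drop on its own.

>>> carry_out:
  plan:
    - {"gripper": 0.55,"tx": 0,"ty": 0,"tz": 0,"roll": 0}
    - {"gripper": 0.5,"tx": 0,"ty": 0,"tz": 0,"roll": 0}
    - {"gripper": 0.46,"tx": 0,"ty": 0,"tz": 0,"roll": 0}
    - {"gripper": 0.46,"tx": 0,"ty": 0,"tz": 0,"roll": 0}
    - {"gripper": 0.46,"tx": 0,"ty": 0,"tz": 0,"roll": 0}

```text
clock: 7.42
position: [0.5175, -0.1399, 0.0616]
eef_rot: [180.0, 0.0, 76.4]
wrist_force: [0.1, 0.3, 0.5]
finger_gap: 0.273
grasp_force: 0.0
```

>>> carry_out:
  plan:
    - {"gripper": 0.46,"tx": 0.25,"ty": -0.06,"tz": 0,"roll": 0}
    - {"gripper": 0.46,"tx": 0.5,"ty": -0.12,"tz": 0,"roll": 0}
    - {"gripper": 0.46,"tx": 0.75,"ty": -0.18,"tz": 0,"roll": 0}
    - {"gripper": 0.46,"tx": 1.0,"ty": -0.24,"tz": 0,"roll": 0}
    - {"gripper": 0.46,"tx": 1.25,"ty": -0.3,"tz": 0,"roll": 0}
    - {"gripper": 0.46,"tx": 1.5,"ty": -0.36,"tz": 0,"roll": 0}
    - {"gripper": 0.46,"tx": 1.75,"ty": -0.42,"tz": 0,"roll": 0}
    - {"gripper": 0.46,"tx": 2.0,"ty": -0.48,"tz": 0,"roll": 0}

```text
clock: 8.08
position: [0.5359, -0.144, 0.0613]
eef_rot: [-179.8, -0.0, 76.4]
wrist_force: [-6.3, 0.9, 5.2]
finger_gap: 0.268
grasp_force: 3.1
```

>>> carry_out:
  plan:
    - {"gripper": 0.46,"tx": 0.08,"ty": -0.02,"tz": 0,"roll": 0}
    - {"gripper": 0.46,"tx": 0.16,"ty": -0.04,"tz": 0,"roll": 0}
    - {"gripper": 0.46,"tx": 0.24,"ty": -0.06,"tz": 0,"roll": 0}
    - {"gripper": 0.46,"tx": 0.32,"ty": -0.08,"tz": 0,"roll": 0}
    - {"gripper": 0.46,"tx": 0.4,"ty": -0.1,"tz": 0,"roll": 0}
    - {"gripper": 0.46,"tx": 0.48,"ty": -0.12,"tz": 0,"roll": 0}

```text
clock: 8.58
position: [0.5408, -0.1453, 0.0613]
eef_rot: [-179.8, -0.0, 76.4]
wrist_force: [-5.4, 1.3, 4.9]
finger_gap: 0.27
grasp_force: 3.0
```

>>> carry_out:
  plan:
    - {"gripper": 0.46,"tx": 0.08,"ty": -0.02,"tz": 0,"roll": 0}
    - {"gripper": 0.46,"tx": 0.16,"ty": -0.04,"tz": 0,"roll": 0}
    - {"gripper": 0.46,"tx": 0.24,"ty": -0.06,"tz": 0,"roll": 0}
    - {"gripper": 0.46,"tx": 0.32,"ty": -0.08,"tz": 0,"roll": 0}
    - {"gripper": 0.46,"tx": 0.4,"ty": -0.1,"tz": 0,"roll": 0}
    - {"gripper": 0.46,"tx": 0.48,"ty": -0.12,"tz": 0,"roll": 0}

```text
clock: 9.08
position: [0.5456, -0.1465, 0.0613]
eef_rot: [-179.8, -0.0, 76.4]
wrist_force: [-5.5, 0.9, 4.0]
finger_gap: 0.27
grasp_force: 2.9
```

>>> carry_out:
  plan:
    - {"gripper": 0.46,"tx": 0.08,"ty": -0.02,"tz": 0,"roll": 0}
    - {"gripper": 0.46,"tx": 0.16,"ty": -0.04,"tz": 0,"roll": 0}
    - {"gripper": 0.46,"tx": 0.24,"ty": -0.06,"tz": 0,"roll": 0}

```text
clock: 9.33
position: [0.5481, -0.1471, 0.0613]
eef_rot: [-179.8, -0.0, 76.4]
wrist_force: [-5.2, 1.8, 3.9]
finger_gap: 0.266
grasp_force: 2.6
```

>>> carry_out:
  plan:
    - {"gripper": 0.46,"tx": 0.06,"ty": -0.015,"tz": 0,"roll": 0}
    - {"gripper": 0.46,"tx": 0.12,"ty": -0.03,"tz": 0,"roll": 0}
    - {"gripper": 0.46,"tx": 0.18,"ty": -0.045,"tz": 0,"roll": 0}

```text
clock: 9.58
position: [0.551, -0.1479, 0.0612]
eef_rot: [-180.0, -0.0, 76.4]
wrist_force: [-0.5, 0.6, -0.7]
finger_gap: 0.272
grasp_force: 0.0
```

>>> carry_out:
  plan:
    - {"gripper": 0.46,"tx": 0.06,"ty": -0.015,"tz": 0,"roll": 0}
    - {"gripper": 0.46,"tx": 0.12,"ty": -0.03,"tz": 0,"roll": 0}

```text
clock: 9.75
position: [0.5522, -0.1483, 0.0613]
eef_rot: [-180.0, -0.0, 76.4]
wrist_force: [-3.5, 0.7, 0.8]
finger_gap: 0.268
grasp_force: 1.7
```

```bash
python3 - <<'E'
from h import *
s=env.grab_frame("scene"); print(env.state()["wrist_force"])
a=cv2.resize(s[195:285,265:390],None,fx=6,fy=6,interpolation=cv2.INTER_CUBIC); cv2.imwrite("pics/drop.png",a[:,:,::-1])
E
```

```text
[-1.94779816  0.95277535 -0.8241818 ]
```

View pics/drop.png

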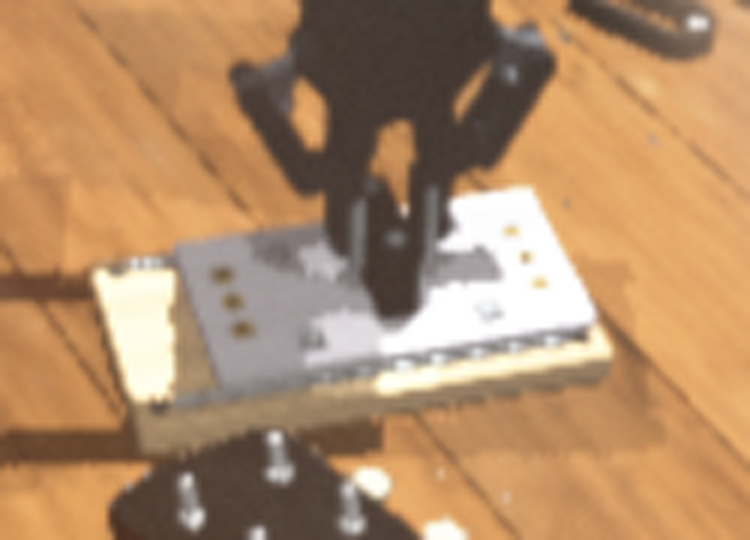

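The plate is flat and low on the carriage, with stud heads showing in its front holes at (315,338) and (488,310). I'll back off to centre, open and lift clear.

>>> carry_out:
  plan:
    - {"gripper": 0.3,"tx": -0.1,"ty": 0.02,"tz": 0,"roll": 0}
    - {"gripper": 0,"tx": -0.25,"ty": 0.06,"tz": 0,"roll": 0}
    - {"gripper": 0,"tx": -0.25,"ty": 0.06,"tz": 0,"roll": 0}
    - {"gripper": 0,"tx": -0.25,"ty": 0.06,"tz": 0,"roll": 0}
    - {"gripper": 0,"tx": -0.25,"ty": 0.06,"tz": 1,"roll": 0}
    - {"gripper": 0,"tx": -0.25,"ty": 0.06,"tz": 3,"roll": 0}
    - {"gripper": 0,"tx": -0.25,"ty": 0.06,"tz": 6,"roll": 0}
    - {"gripper": 0,"tx": -0.25,"ty": 0.06,"tz": 10,"roll": 0}

```text
clock: 10.47
position: [0.5482, -0.1471, 0.1609]
eef_rot: [-179.7, -0.1, 76.4]
wrist_force: [0.8, 0.0, 0.2]
finger_gap: 0.502
grasp_force: 0.0
```

>>> carry_out:
  plan:
    - {"gripper": 0,"tx": 0,"ty": 4,"tz": 4,"roll": 0}
    - {"gripper": 0,"tx": 0,"ty": 8,"tz": 8,"roll": 0}
    - {"gripper": 0,"tx": 0,"ty": 12,"tz": 8,"roll": 0}
    - {"gripper": 0,"tx": 0,"ty": 16,"tz": 8,"roll": 0}
    - {"gripper": 0,"tx": 0,"ty": 20,"tz": 8,"roll": 0}
    - {"gripper": 0,"tx": 0,"ty": 20,"tz": 8,"roll": 0}
    - {"gripper": 0,"tx": 0,"ty": 20,"tz": 8,"roll": 0}
    - {"gripper": 0,"tx": 0,"ty": 20,"tz": 8,"roll": 0}

```text
clock: 11.13
position: [0.5498, 0.0533, 0.2424]
eef_rot: [179.9, 0.0, 76.5]
wrist_force: [0.7, -1.0, -0.2]
finger_gap: 0.5
grasp_force: 0.0
```

```bash
python3 - <<'E'
from h import *
a=np.hstack([cv2.resize(env.grab_frame(n)[r:r+100,c:c+130],None,fx=3,fy=3,interpolation=cv2.INTER_CUBIC) for n,r,c in(("scene",190,265),("top",160,305))]); cv2.imwrite("pics/end.png",a[:,:,::-1]); print(env.state()["joint_velocities"].round(2),env.state()["wrist_force"].round(1))
E
```

```text
[-1.18  0.43  0.05  0.12 -0.1   0.15] [ 0.4 -0.1  0.2]
```

View pics/end.png

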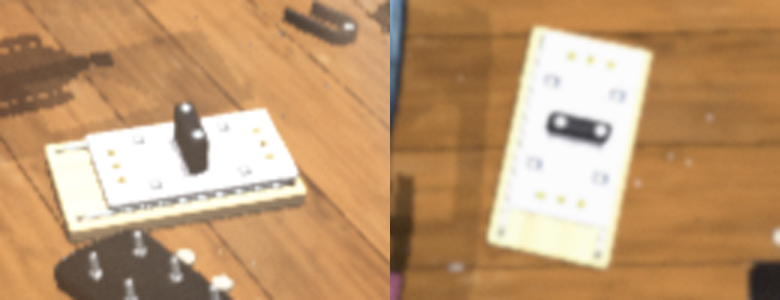

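Both views show the plate parallel to the board and flat, with a stud in each of the four holes (top half: (550,80), (617,95), (534,163), (600,177)). The robot is clear, so I'm handing it in.

```bash
python3 -c "
from plant import env
print(env.finish_job())"
```

```text
the job is handed in; nothing more can be done
None
```

The job is handed in: the metal template is released and lies flat on the blue carriage, handle up, with a stud in each of its four holes; the hand-in returned no verdict.

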